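# Open the latched guard gate of the battery charging bay

## Task

The motorcycle battery in the red charging bay is ready to be fetched: lift the gravity latch bar of the yellow guard gate out of its catch while the gate is still shut, swing the gate wide open, about square to the bay's front, and leave it there with the bar lowered again and let go. Feel your way: never force the bar against the catch and never fling the gate, and leave the battery, spray can, jar and screwdriver where they are.

Things in the scene. Friction and masses are not known exactly. Their poses are not given: they have to be found in the camera images.
- bay: Red open-topped steel charging bay fixed to the bench, 300 wide (y), 235 deep (x), walls 170 tall. Origin at bench height in the middle of the gate's plane; -x points out of its front to the robot, y left, z up. Front posts at y +126 (hinge, 195 tall) and y -124 (catch, 205 tall). The gate sweeps the bench in front, 200 from its hinge.
- gate_hinge (a point): Point on the gate's vertical hinge axis (bay x 0, y +105), 165 above the bench. Its axes turn with the gate: -y runs along the gate from the hinge to the free end, -x out of the gate's outer face.
- gate (a joint): Gate opening, rad: 0 shut; grows as the free right-hand end swings out to the robot (clockwise from above); stop at 1.8. Yellow frame with dark rods, 12 thick, 200 long, from 20 to 185 above the bench, about 0.7 kg. Hinge friction is about 1 N at the grip; it stays where it is left.
- latch_pivot (a point): Pivot of the latch bar on the gate's outer face near the hinge: in the gate_hinge frame x -17, y -40, z 0. The bar turns about the gate's x axis.
- latch_grip (a point): Point on the bar's black rubber upright finger grip, a flat non-slip stem pinched from above across its 14 thickness (fingers closing along the gate's x). 135 from the pivot towards the free end and 48 above it: 213 above the bench at rest. The stem is 30 wide along the bar and ends 32 above this point; the gate's top edge is 28 below it. Axes turn with the bar.
- latch (a joint): Lift of the bar about its pivot, rad: 0 at rest (level), grows as the free end rises; gravity brings it back, some 2 to 6 N at the grip lift it. Steel bar 12 thick, 14 tall, about 0.2 kg. It leaves the catch at a lift between 0.04 and 0.29 that differs each time and is not measured: find it by feel.
- battery: black battery, 87 x 150 x 107 tall, 2.4 kg, standing in the bay; origin at the centre of its underside; not to be moved
- spray_mid (a point): half-way up a blue spray can, 60 diameter, 170 tall, to the front right of the bay; not to be moved
- jar_mid (a point): half-way up an amber jar, 70 diameter, 90 tall, to the left of the bay; not to be moved
- driver: red-handled screwdriver lying on the bench to the front left of the bay, about 200 long; not to be moved
- latch_end (a point): Free end of the bar, 188 from the pivot. 175 from the pivot it lies in a dark C-shaped catch on the right post, open to the front: a lip 5 in front of the bar rises 6 to 44 (varies) above its underside; a roof 21 above the lip's top stops the lift, so the bar passes with some 5 spare. The catch takes 20 N at most. The bar is clear of the lip once the gate is 0.13 rad open.

How it is judged:
By the outcome, as a careful person would: the job done as asked, in the order asked, and still so for the second after the job is handed in, with the robot touching nothing.
It also fails if it takes over 61 s, if anything falls off the work surface, if the arm or the gripper's body presses on something with over 40 N, if the wrist force passes 120 N, or if a joint passes its speed limit or range.

## Robot

A 6-joint arm with a two-finger parallel gripper is mounted at the origin on the work surface. World frame = base frame: x ahead of the robot, y to its left, z up, the work surface at z = 0. Lengths are in mm, angles in degrees, forces in N, time in s.
With the tool pointing down it reaches from about 300 to 850 mm from the base axis. Payload 4.2 kg.
Tool frame: the origin (TCP) lies midway between the tips of the shut fingers; the grasp point (between the pads) lies 19 mm behind it (env.tcp_to_grasp is the distance from the TCP to the grasp point, in mm); z points along the fingers, x is the direction in which the jaws open and shut, and the axes are right-handed (so a half turn about z gives the same grasp; the last joint's range is limited). The gripper opens to 91 mm and grips with 3 to 60 N. Pads are 32 mm wide; open, the fingers measure 118 mm over their backs; the gripper's body (76 mm by 178 mm) begins 60 mm behind the grasp point.
Start: joints at [72.766, 18.312, 89.639, -0, 72.044, -1.146], TCP at [159.348, 552.496, 213.976] pointing down, gripper open.
Joint ranges: [-177.97, 177.97], [-48.28, 115.42], [12.27, 149.76], [-77.06, 257.06], [2.81, 150.46], [-146.56, 146.56]. Speed limits (degrees/s): [147.25, 147.25, 180, 180, 180, 180].

## Interface

Orientations are given as [roll, pitch, yaw] about the fixed x, y, z axes, in that order (R = Rz(yaw) Ry(pitch) Rx(roll)).
In Python, from workcell import env gives the robot as it stands.
- The arm moves only by the tool drive_tool, never from a script. Its argument "motion" is a list of rows, each a list of 2 entries, a list of its own where there are three numbers: the shift along the world's x, y, z in m, then the turn, a rotation vector about the world's x, y, z in rad. In form: [[[dx, dy, dz], [wx, wy, wz]], ...]. A call has exactly 10 rows; each row shifts and turns the commanded pose from where the row before left it; what a row does not reach is not made up. A row lasts 1/12 s, in which the tool goes at most 41.7 mm and 7.16 degrees, less where a joint would pass 70% of its speed; a pose out of reach is approached as far as the arm can. A call is refused whole if a number of a shift passes 0.0417 or a number of a turn 0.125, either way. A call with a gripper value outside its range is refused whole. "claw" is the opening, from 0 (shut) to 1 (fully open), set as the call begins (left out, the last holds). The fingers move at their own pace and stop on an object; "force" is the grip in N (left out, the last holds). Time passes only in rows, so rows that do not move let the fingers close, or fill a call up. It gives the time, the measured TCP pose, the force and the opening at its end, in the units of the state.
- env.state(): the state, without advancing time (a new reading comes with each control period).
- env.grab_frame(name): name is "scene" or "top" or "wrist"; returns the picture (480x640x3 uint8, red, green, blue); there is no depth.
- env.camera_params(name): a dict with "fov_y" (degrees; the focal length in pixels is half the picture's height over the tangent of half this angle, whatever the lens; pixels are square), "cx", "cy" (the principal point, pixels), "k1" (the pictures are not rectified: a ray, as slopes to the right and down, at radius r is drawn at 1 + k1 r^2 times it, then the intrinsics apply), "pose" (4x4, takes a point from camera to world coordinates). Camera axes: x right, y down, z forward; pixel columns grow to the right and rows downward; lengths in mm; the calibration is good to about 2 mm. A picture is of the moment at which its call begins: read the wrist's pose just before it. camera_params takes no time and is no camera call; for the wrist camera it gives the pose at the moment of the call.
- env.job_done(): hands the job in, once; it reports no verdict.
The state is a dict: "time_s": time; "qpos": joint angles; "qvel": joint speeds; "effort": joint torques, N m; "ee_pos": TCP position; "ee_rot": TCP orientation; "force": force on the tool from outside, world axes, zero at the start; "torque": the same for the moment, N m; "gripper_width": finger opening in mm.
Only numpy, scipy, OpenCV 4.12 (cv2) and the standard library are available. Lean on these libraries where they do the work, as an engineer would, in place of code of your own. Each camera call takes 0.05 s, during which the arm holds its last target.

## Working session

There is one attempt and no reset: what is moved stays moved. The work goes in short steps, Python scripts to look and compute and a tool call to move; the robot and the scene stay as the last step left them, time stands still between calls to the robot, and variables do not carry over. Pictures are saved under pics/ and viewed, and the job is handed in when it is done.

Besides the shell and the picture viewer there is one more tool, called after "Emit:" by a JSON object that holds its "op" and its "data", one argument or row to a line. drive_tool: Moves the arm, as the interface text tells. Its arguments: {"type":"object","properties":{"motion":{"type":"array","items":{"type":"array"}},"claw":{"type":"number"},"force":{"type":"number"}},"required":["motion"]}

```bash
mkdir -p pics; ls; python3 - <<'E'
from workcell import env
import cv2
for n in("scene","top"):
    im=env.grab_frame(n); cv2.imwrite(f"pics/{n}0.png",im[:,:,::-1])
    print(n,env.camera_params(n))
print(env.state())
E
```

```text
pics
scene {'fov_y': 53.21595700975966, 'cx': 320.21704236891594, 'cy': 232.62947389535773, 'k1': -0.08772648485006235, 'pose': array([[-2.53151544e-01,  5.71112604e-01, -7.80861505e-01,
         1.46297599e+03],
       [ 9.67345950e-01,  1.39009097e-01, -2.11939341e-01,
         2.75001034e+02],
       [-1.24943765e-02, -8.09015986e-01, -5.87653831e-01,
         7.98633331e+02],
       [ 0.00000000e+00,  0.00000000e+00,  0.00000000e+00,
         1.00000000e+00]])}
top {'fov_y': 48.59032351994596, 'cx': 317.2413339779288, 'cy': 240.71349229318915, 'k1': -0.06820716405097052, 'pose': array([[ 5.29312037e-03, -9.91369496e-01,  1.30990481e-01,
         4.63736352e+02],
       [-9.99985695e-01, -5.34834962e-03, -6.98219561e-05,
         6.52968810e+01],
       [ 7.69802247e-04, -1.30988238e-01, -9.91383624e-01,
         1.10723657e+03],
       [ 0.00000000e+00,  0.00000000e+00,  0.00000000e+00,
         1.00000000e+00]])}
{'time_s': 0.1, 'qpos': array([ 7.27637968e+01,  1.83490450e+01,  8.96979107e+01, -1.25439183e-04,
        7.20432004e+01, -1.14550532e+00]), 'qvel': array([-0.13454563, -0.06668129, -0.18945196, -0.02709227,  0.08489364,
       -0.04502884]), 'effort': array([ 1.45244521e-03, -4.13334668e+01, -2.32509524e+01,  7.31719821e-02,
        4.22857446e-02, -5.08633059e-05]), 'ee_pos': array([159.23373447, 552.06094098, 213.20384958]), 'ee_rot': array([-1.79998317e+02,  9.01404576e-02,  7.39093423e+01]), 'force': array([-0.04560271,  0.205406  , -0.10012706]), 'torque': array([-0.01338208, -0.01606868,  0.03879052]), 'gripper_width': 91.26492222218094}
```

View pics/top0.png

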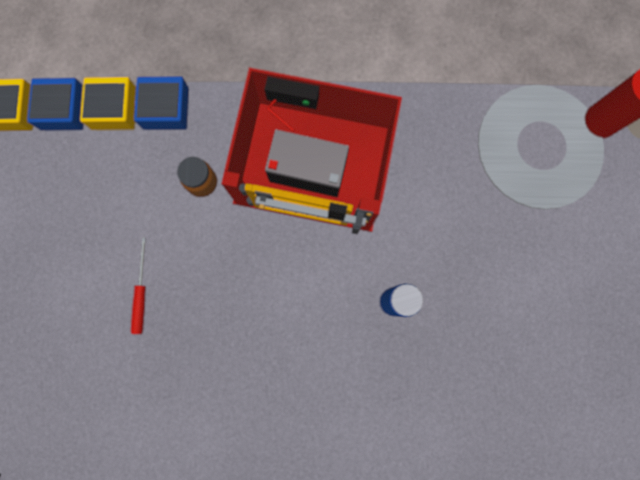

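View pics/scene0.png

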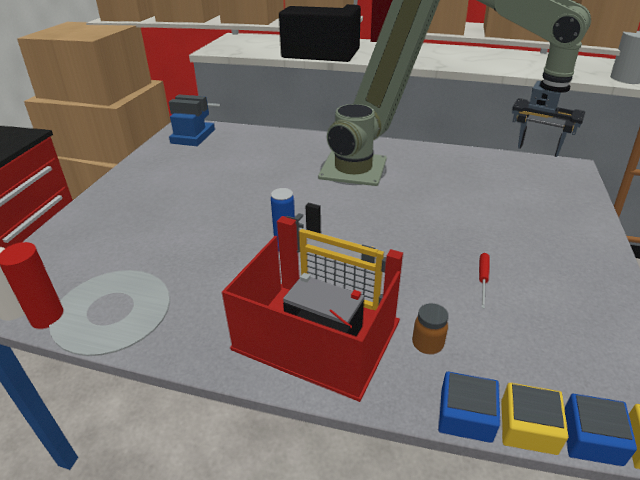

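The top view shows the bay at about (310,150) with the black grip at (337,211). The can is at (405,300), the jar at (197,177) and the driver at (140,290). I'll enlarge the gate area.

```bash
python3 - <<'E'
import cv2
im=cv2.imread("pics/top0.png")[165:245,215:395]
cv2.imwrite("pics/topc.png",cv2.resize(im,None,fx=4.4,fy=4.4,interpolation=cv2.INTER_CUBIC))
im=cv2.imread("pics/scene0.png")[180:320,255:415]
cv2.imwrite("pics/scenec.png",cv2.resize(im,None,fx=4.2,fy=4.2,interpolation=cv2.INTER_CUBIC))
E
cat > h.py <<'E'
from workcell import env
import numpy as np, cv2
def K(c):
    f=240/np.tan(np.radians(c['fov_y']/2)); return f
def ray(n,u,v,c=None):
    c=c or env.camera_params(n); f=K(c)
    xd,yd=(u-c['cx'])/f,(v-c['cy'])/f; x,y=xd,yd
    for _ in range(30):
        s=1+c['k1']*(x*x+y*y); x,y=xd/s,yd/s
    P=np.array(c['pose']); return P[:3,3],P[:3,:3]@[x,y,1]
def atz(n,u,v,z,c=None):
    o,d=ray(n,u,v,c); return o+d*(z-o[2])/d[2]
def proj(n,p,c=None):
    c=c or env.camera_params(n); P=np.array(c['pose']); q=P[:3,:3].T@(np.array(p)-P[:3,3])
    x,y=q[0]/q[2],q[1]/q[2]; s=1+c['k1']*(x*x+y*y); f=K(c)
    return np.array([c['cx']+f*x*s,c['cy']+f*y*s])
def bay(p,o,th):
    c,s=np.cos(th),np.sin(th); p=np.asarray(p,float)
    return np.array([o[0]+c*p[0]-s*p[1],o[1]+s*p[0]+c*p[1],p[2]])
E
```

```text
(no output)
```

View pics/topc.png

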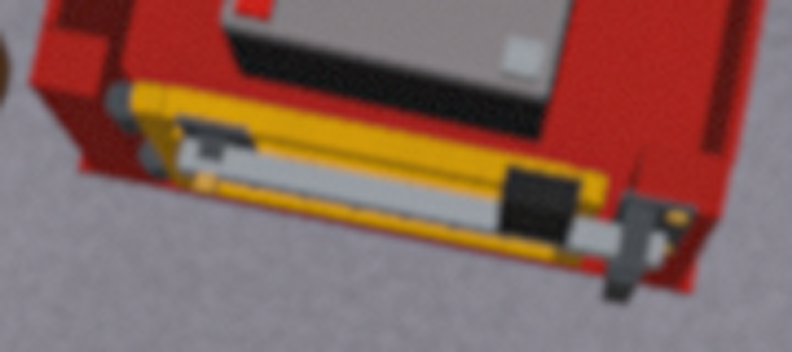

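View pics/scenec.png

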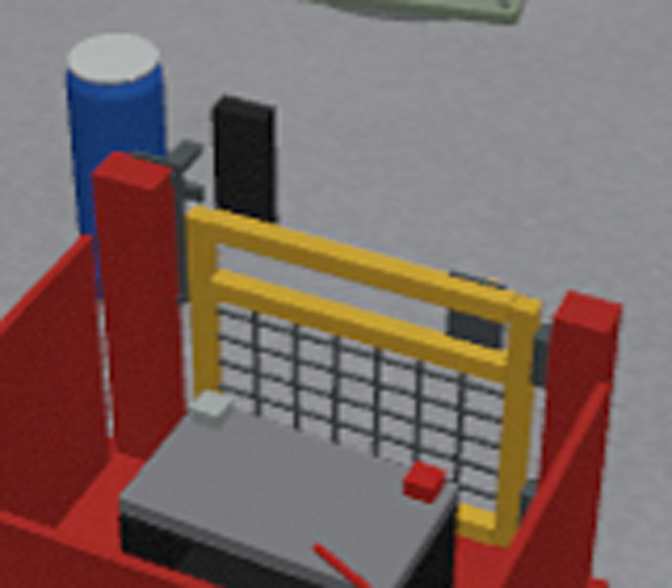

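```bash
cat > fit.py <<'E'
from h import *
from scipy.optimize import least_squares
T=[((508,170),(-10,-55,245)),((580,180),(-10,-85,245)),((135,85),(6,105,185)),((608,178),(6,-95,185))]
S=[((214,107),(-10,-85,245)),((272,116),(-10,-55,245)),((188,218),(6,-95,185)),((530,312),(6,105,185)),((540,300),(-6,105,185)),((197,207),(-6,-95,185))]
ct,cs=env.camera_params("top"),env.camera_params("scene")
def r(p,full=False):
    out=[]
    for c,A,s,o in((ct,T,4.4,(215,165)),(cs,S,4.2,(255,180))):
        for uv,b in A: out.append(proj(0,bay(b,p[:2],p[2]),c)-(np.array(uv)/s+o))
    return np.ravel(out)
s=least_squares(r,[550,80,-.15])
print(s.x,np.degrees(s.x[2])); print(s.fun.reshape(-1,2).round(2))
p=s.x
for n,b in(("grip",(-17,-70,213)),("hinge",(0,105,165)),("pivot",(-17,65,165))): print(n,bay(b,p[:2],p[2]))
print(atz(0,405,300,170,ct),atz(0,195,170,90,ct))
for a,b in((143,238),(137,333)):print(atz(0,a,b,15,ct))
E
python3 fit.py
```

```text
[ 6.62182635e+02  9.69572007e+01 -2.10253292e-01] -12.046626239466347
[[-0.92 -0.82]
 [ 0.48  0.73]
 [-2.97 -2.16]
 [-0.4   0.29]
 [-1.6  -1.37]
 [-2.95 -0.22]
 [-1.98 -2.33]
 [ 2.08 -0.04]
 [ 1.75 -0.44]
 [-1.51 -2.55]]
grip [630.94747463  32.04676454 213.        ]
hinge [684.09693556 199.64489938 165.        ]
pivot [659.12300335 164.07380563 165.        ]
[483.31717687 -89.54011245 170.        ] [737.63177713 307.25620326  90.        ]
[611.80580769 429.17483131  15.        ]
[415.65867711 432.88047317  15.        ]
```

```bash
cat >> fit.py <<'E'
print("---free ends")
def r2(q):
    out=[]
    for c,A,s,o in((ct,T,4.4,(215,165)),(cs,S,4.2,(255,180))):
        for uv,b in A:
            b=list(b)
            if b[1]==105:b[1]=q[3]
            if b[1]==-95:b[1]=q[4]
            out.append(proj(0,bay(b,q[:2],q[2]),c)-(np.array(uv)/s+o))
    return np.ravel(out)
s=least_squares(r2,[660,97,-.21,105,-95],loss='soft_l1')
print(s.x); print(s.fun.reshape(-1,2).round(2)); p=s.x
for n,b in(("grip",(-17,-70,213)),("hinge",(0,105,165)),("pivot",(-17,65,165))): print(n,bay(b,p[:2],p[2]))
print(atz(0,508/4.4+215,170/4.4+165,245,ct),atz(0,580/4.4+215,180/4.4+165,245,ct))
print(atz(0,214/4.2+255,107/4.2+180,245,cs),atz(0,272/4.2+255,116/4.2+180,245,cs))
E
python3 fit.py|sed -n '/---/,$p'
```

```text
---free ends
[ 6.62122219e+02  9.85924456e+01 -2.01985823e-01  9.84763523e+01
 -9.32406492e+01]
[[-1.8  -1.04]
 [-0.37  0.36]
 [-0.46 -0.94]
 [-2.24 -0.31]
 [-1.05 -1.14]
 [-2.33 -0.04]
 [-0.71 -1.85]
 [ 0.05 -1.02]
 [-0.31 -1.42]
 [-0.29 -2.08]]
grip [631.42476495  33.42599491 213.        ]
hinge [683.18681292 201.45780853 165.        ]
pivot [658.50781376 165.68146159 165.        ]
[639.55383202  43.73859674 245.        ] [635.88893794  16.71053987 245.        ]
[639.09060884  20.75711781 245.        ] [640.29845429  51.56086283 245.        ]
```

Emit:
{"op": "drive_tool", "data": {
  "motion": [
    [[0.0236,-0.0259,0.008],[0,0,-0.0748]],
    [[0.0236,-0.0259,0.008],[0,0,-0.0748]],
    [[0.0236,-0.0259,0.008],[0,0,-0.0748]],
    [[0.0236,-0.0259,0.008],[0,0,-0.0748]],
    [[0.0236,-0.0259,0.008],[0,0,-0.0748]],
    [[0.0236,-0.0259,0.008],[0,0,-0.0748]],
    [[0.0236,-0.0259,0.008],[0,0,-0.0748]],
    [[0.0236,-0.0259,0.008],[0,0,-0.0748]],
    [[0.0236,-0.0259,0.008],[0,0,-0.0748]],
    [[0.0236,-0.0259,0.008],[0,0,-0.0748]]
  ],
  "claw": 1
}}

```text
time_s: 0.93
ee_pos: [396.0, 291.9, 294.1]
ee_rot: [180.0, 0.0, 30.8]
force: [0.3, 1.5, -0.7]
gripper_width: 91.0
```

Emit:
{"op": "drive_tool", "data": {
  "motion": [
    [[0.0236,-0.0259,0.005],[0,0,-0.0748]],
    [[0.0236,-0.0259,0.005],[0,0,-0.0748]],
    [[0.0236,-0.0259,0.005],[0,0,-0.0748]],
    [[0.0236,-0.0259,0.005],[0,0,-0.0748]],
    [[0.0236,-0.0259,0.005],[0,0,-0.0748]],
    [[0.0236,-0.0259,0.005],[0,0,-0.0748]],
    [[0.0236,-0.0259,0.005],[0,0,-0.0748]],
    [[0.0236,-0.0259,0],[0,0,-0.0748]],
    [[0.0236,-0.0259,0],[0,0,-0.0748]],
    [[0,0,0],[0,0,-0.0748]]
  ]
}}

```text
time_s: 1.77
ee_pos: [611.1, 55.5, 327.0]
ee_rot: [179.8, -0.0, -12.3]
force: [-0.3, -0.1, 0.3]
gripper_width: 91.1
```

```bash
python3 - <<'E'
from h import *
s=env.state();print(s['time_s'],s['ee_pos'],s['ee_rot'],s['force'],s['qpos'])
c=env.camera_params("wrist");print(c)
im=env.grab_frame("wrist");cv2.imwrite("pics/w1.png",im[:,:,::-1])
np.save("w1.npy",c,allow_pickle=True)
E
```

```text
1.7667 [611.09979102  55.48304821 327.03794801] [ 1.79826933e+02 -3.48302515e-02 -1.23103064e+01] [-0.34555947 -0.09127541  0.32207315] [ 4.21011046 19.48170029 71.93746694 -0.17587942 88.59665992 16.52480109]
{'fov_y': 65.214028970745, 'cx': 323.75369023642867, 'cy': 243.95965855126045, 'k1': -0.05003774704527584, 'pose': array([[ 9.77057218e-01, -2.03430163e-01, -6.30504737e-02,
         6.28797574e+02],
       [-2.12975096e-01, -9.32006952e-01, -2.93265493e-01,
         1.37958534e+02],
       [ 8.95567239e-04,  2.99965347e-01, -9.53949678e-01,
         4.97683621e+02],
       [ 0.00000000e+00,  0.00000000e+00,  0.00000000e+00,
         1.00000000e+00]])}
```

View pics/w1.png

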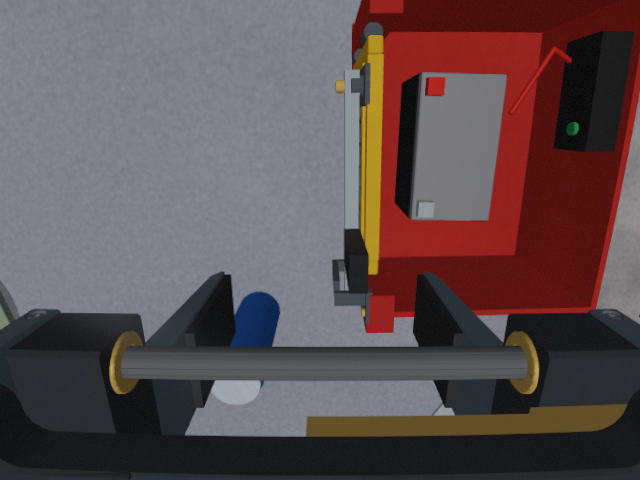

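The wrist view shows the gate running down the image at x≈372, the bar at x≈352, the grip at about (355,260) and the catch at (348,290). I'll enlarge it.

```bash
python3 - <<'E'
import cv2
im=cv2.imread("pics/w1.png")[15:345,310:410]
im=cv2.resize(im,None,fx=6,fy=6,interpolation=cv2.INTER_CUBIC)
cv2.imwrite("pics/w1a.png",im[1150:1750]);cv2.imwrite("pics/w1b.png",im[0:600])
E
```

```text
(no output)
```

View pics/w1a.png

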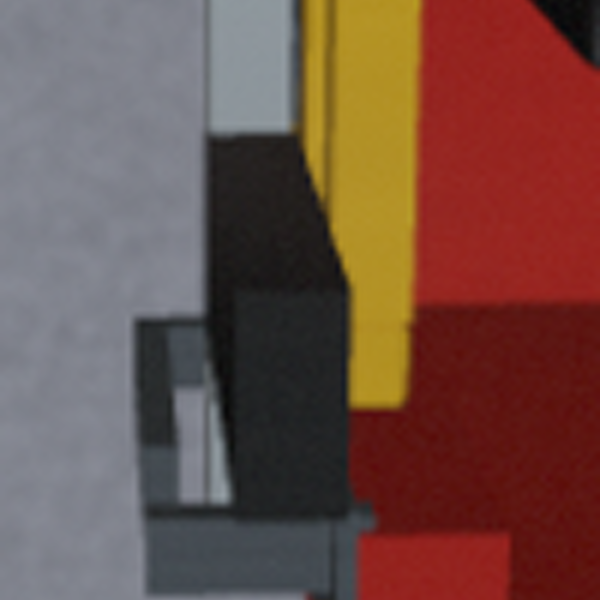

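View pics/w1b.png

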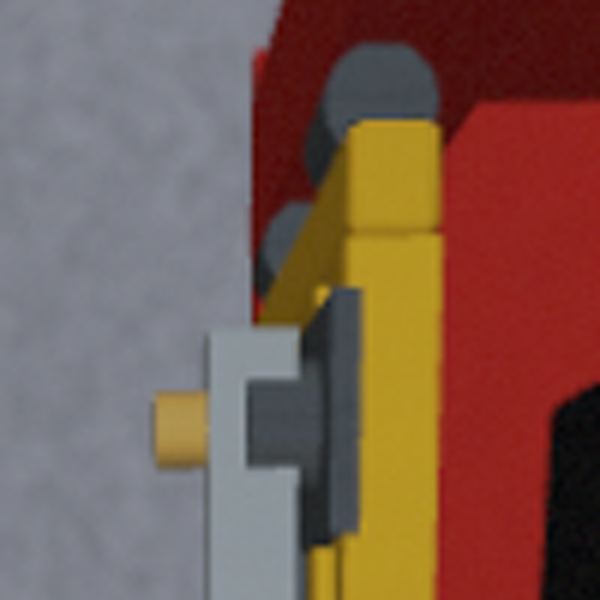

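```bash
python3 - <<'E'
from h import *
c=np.load("w1.npy",allow_pickle=True).item()
f=lambda u,v,z,o:atz(0,310+u/6,15+o/6+v/6,z,c)
G=[f(u,v,245,1150) for u,v in((235,290),(348,290),(235,515),(348,515))]
for g in G:print("grip",g.round(1))
m=np.mean(G,0);print("centre",m)
w=(G[1]+G[3]-G[0]-G[2])/2;l=(G[0]+G[1]-G[2]-G[3])/2
print(np.linalg.norm(w),np.linalg.norm(l),np.degrees(np.arctan2(-l[0],l[1])))
a=f(442,235,185,0);b=f(415,320,185,1150);a2=f(345,235,185,0);b2=f(348,405,185,1150);b3=f(405,405,185,1150)
print(a,b,a2,b3)
for p,q in((a,b),):
    d=p-q;print("gate yaw",np.degrees(np.arctan2(-d[0],d[1])))
h=f(380,95,180,0);print("hinge",h)
a=f(208,420,172,0);b=f(208,130,172,1150);d=a-b;print("bar yaw",np.degrees(np.arctan2(-d[0],d[1])),a,b)
print("roof",[f(150,512,z,1150).round(1) for z in(195,220)])
E
```

```text
grip [628.   48.4 245. ]
grip [641.2  45.5 245. ]
grip [622.4  19.7 245. ]
grip [636.   16.7 245. ]
centre [631.89793795  32.53984874 245.        ]
13.668192009271966 29.262555441270575 -10.660381318937452
[685.16468855 180.47847813 185.        ] [652.96315958  16.78541875 185.        ] [673.06866658 183.0275097  185.        ] [649.21660218   3.76876564 185.        ]
gate yaw -11.129059769904556
hinge [681.221204   199.12166752 180.        ]
bar yaw -11.411748106811944 [652.55038768 166.05141878 172.        ] [628.76408661  48.20922179 172.        ]
roof [array([ 6.09e+02, -6.00e-01,  1.95e+02]), array([610.7,  10.8, 220. ])]
```

Emit:
{"op": "drive_tool", "data": {
  "motion": [
    [[0.0104,-0.0115,0],[0,0,0.008]],
    [[0.0104,-0.0115,-0.01],[0,0,0.008]],
    [[0,0,-0.02],[0,0,0]],
    [[0,0,-0.02],[0,0,0]],
    [[0,0,-0.02],[0,0,0]],
    [[0,0,-0.02],[0,0,0]],
    [[0,0,-0.018],[0,0,0]],
    [[0,0,-0.012],[0,0,0]],
    [[0,0,-0.004],[0,0,0]],
    [[0,0,0],[0,0,0]]
  ],
  "claw": 0.4,
  "force": 15
}}

```text
time_s: 2.65
ee_pos: [627.5, 37.9, 203.8]
ee_rot: [180.0, 0.2, -10.8]
force: [-0.0, 0.2, 0.5]
gripper_width: 36.5
```

```bash
python3 - <<'E'
from h import *
s=env.state();print(s)
im=env.grab_frame("wrist");cv2.imwrite("pics/w2.png",im[:,:,::-1])
E
```

```text
{'time_s': 2.65, 'qpos': array([2.40600795e+00, 2.36100733e+01, 8.29695896e+01, 1.25033101e-02,
       7.35880873e+01, 1.31990092e+01]), 'qvel': array([-0.21428604, -0.99120258, -2.62542013, -0.03734951,  0.69241581,
        0.32927947]), 'effort': array([-1.18532186e-02, -4.60206628e+01, -2.30942845e+01,  8.01782333e-02,
       -5.03368489e-02, -6.10608156e-03]), 'ee_pos': array([627.47135277,  37.94522718, 203.75876651]), 'ee_rot': array([ 1.79973364e+02,  1.66055368e-01, -1.07965901e+01]), 'force': array([-0.03810691,  0.24594704,  0.52532448]), 'torque': array([-0.0455957 ,  0.09929704, -0.04271242]), 'gripper_width': 36.51933220346075}
```

View pics/w2.png

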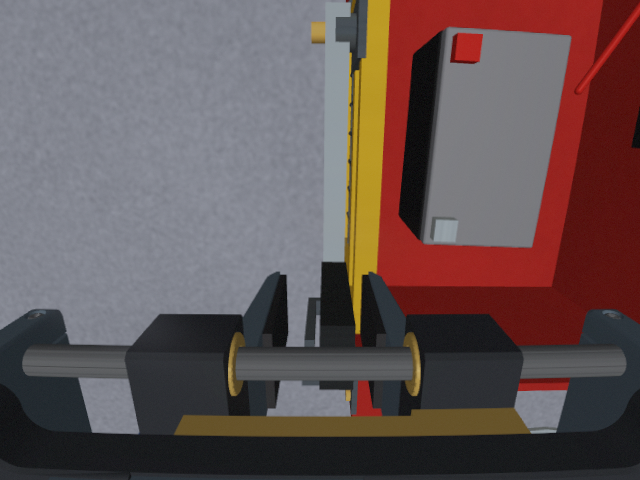

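Emit:
{"op": "drive_tool", "data": {
  "motion": [
    [[0.0022,-0.0027,0],[0,0,-0.005]],
    [[0.0022,-0.0027,0],[0,0,-0.005]],
    [[0,0,0],[0,0,0]],
    [[0,0,0],[0,0,0]],
    [[0,0,0],[0,0,0]],
    [[0,0,0],[0,0,0]],
    [[0,0,0],[0,0,0]],
    [[0,0,0],[0,0,0]],
    [[0,0,0],[0,0,0]],
    [[0,0,0],[0,0,0]]
  ]
}}

```text
time_s: 3.53
ee_pos: [632.9, 32.0, 205.0]
ee_rot: [180.0, -0.0, -11.5]
force: [-0.0, 0.4, 0.3]
gripper_width: 36.5
```

Emit:
{"op": "drive_tool", "data": {
  "motion": [
    [[0,0,0],[0,0,0]],
    [[0,0,0],[0,0,0]],
    [[0,0,0],[0,0,0]],
    [[0,0,0],[0,0,0]],
    [[0,0,0],[0,0,0]],
    [[0,0,0],[0,0,0]],
    [[0,0,0],[0,0,0]],
    [[0,0,0],[0,0,0]],
    [[0,0,0],[0,0,0]],
    [[0,0,0],[0,0,0]]
  ],
  "claw": 0,
  "force": 15
}}

```text
time_s: 4.37
ee_pos: [631.7, 32.2, 204.9]
ee_rot: [180.0, 0.1, -11.4]
force: [-5.3, 0.6, 2.1]
gripper_width: 14.1
```

```bash
python3 - <<'E'
from h import *
s=env.state();print(s['ee_pos'],s['force'],s['torque'],s['gripper_width'])
im=env.grab_frame("wrist");cv2.imwrite("pics/w3.png",im[:,:,::-1])
E
```

```text
[631.74325431  32.23968463 204.92162039] [-5.26726153  0.59148059  2.0811964 ] [0.05028208 0.66355997 0.14127912] 14.09219420871972
```

View pics/w3.png

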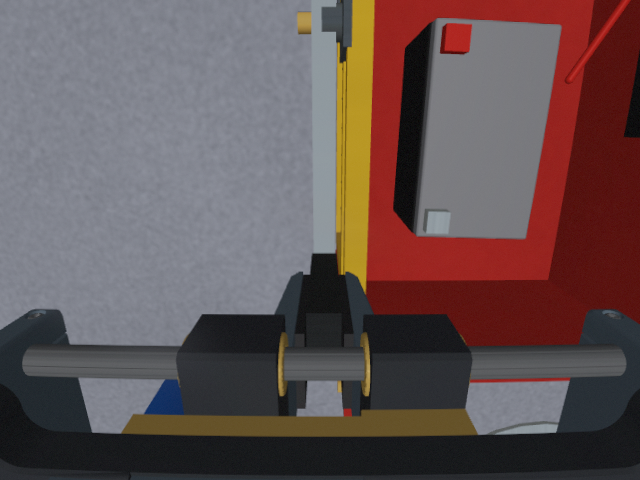

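Emit:
{"op": "drive_tool", "data": {
  "motion": [
    [[-0.0012,0,0],[0,0,0]],
    [[0,0.0002,0.0007],[-0.0049,0.001,0]],
    [[0,0.0002,0.0007],[-0.0049,0.001,0]],
    [[0,0.0002,0.0007],[-0.0049,0.001,0]],
    [[0,0.0002,0.0007],[-0.0049,0.001,0]],
    [[0,0.0002,0.0007],[-0.0049,0.001,0]],
    [[0,0,0],[0,0,0]],
    [[0,0,0],[0,0,0]],
    [[0,0,0],[0,0,0]],
    [[0,0,0],[0,0,0]]
  ]
}}

```text
time_s: 5.25
ee_pos: [631.8, 33.2, 208.3]
ee_rot: [178.6, 0.0, -11.5]
force: [-0.8, 2.8, -3.0]
gripper_width: 14.0
```

```bash
python3 - <<'E'
from h import *
s=env.state();print(s['ee_pos'],s['ee_rot'],s['force'],s['torque'],s['gripper_width'])
E
```

```text
[631.82480072  33.24313486 208.27342667] [ 1.78596698e+02  2.61790085e-03 -1.14584740e+01] [-0.757277    2.82193203 -2.97165315] [0.40482641 0.26930184 0.24302734] 13.984229017057391
```

Emit:
{"op": "drive_tool", "data": {
  "motion": [
    [[0.0001,0.0006,0.0007],[-0.0049,0.001,0]],
    [[0,0.0004,0.0007],[-0.0049,0.001,0]],
    [[0,0.0002,0.0006],[-0.0049,0.001,0]],
    [[0,0,0],[0,0,0]],
    [[0,0,0],[0,0,0]],
    [[0,0,0],[0,0,0]],
    [[0,0,0],[0,0,0]],
    [[0,0,0],[0,0,0]],
    [[0,0,0],[0,0,0]],
    [[0,0,0],[0,0,0]]
  ]
}}

```text
time_s: 6.08
ee_pos: [631.9, 34.0, 210.5]
ee_rot: [177.7, -0.0, -11.5]
force: [0.6, 0.7, -2.1]
gripper_width: 13.6
```

Emit:
{"op": "drive_tool", "data": {
  "motion": [
    [[0.0001,0.0002,0.0007],[-0.0049,0.001,0]],
    [[0,0.0002,0.0007],[-0.0049,0.001,0]],
    [[0,0.0002,0.0006],[-0.0049,0.001,0]],
    [[0,0,0],[0,0,0]],
    [[0,0,0],[0,0,0]],
    [[0,0,0],[0,0,0]],
    [[0,0,0],[0,0,0]],
    [[0,0,0],[0,0,0]],
    [[0,0,0],[0,0,0]],
    [[0,0,0],[0,0,0]]
  ]
}}

```text
time_s: 6.92
ee_pos: [632.0, 34.7, 212.4]
ee_rot: [176.8, -0.0, -11.5]
force: [0.6, -0.4, -2.2]
gripper_width: 13.6
```

Emit:
{"op": "drive_tool", "data": {
  "motion": [
    [[0.0001,0.0003,0.0007],[-0.0049,0.001,0]],
    [[0,0.0002,0.0007],[-0.0049,0.001,0]],
    [[0,0.0002,0.0006],[-0.0049,0.001,0]],
    [[0,0,0],[0,0,0]],
    [[0,0,0],[0,0,0]],
    [[0,0,0],[0,0,0]],
    [[0,0,0],[0,0,0]],
    [[0,0,0],[0,0,0]],
    [[0,0,0],[0,0,0]],
    [[0,0,0],[0,0,0]]
  ]
}}

```text
time_s: 7.75
ee_pos: [632.1, 35.4, 214.5]
ee_rot: [176.0, -0.0, -11.5]
force: [0.2, 0.1, -3.3]
gripper_width: 13.7
```

Emit:
{"op": "drive_tool", "data": {
  "motion": [
    [[0.0001,0.0003,0.0007],[-0.0049,0.001,0]],
    [[0,0.0002,0.0007],[-0.0049,0.001,0]],
    [[0,0.0002,0.0006],[-0.0049,0.001,0]],
    [[0,0,0],[0,0,0]],
    [[0,0,0],[0,0,0]],
    [[0,0,0],[0,0,0]],
    [[0,0,0],[0,0,0]],
    [[0,0,0],[0,0,0]],
    [[0,0,0],[0,0,0]],
    [[0,0,0],[0,0,0]]
  ]
}}

```text
time_s: 8.58
ee_pos: [632.1, 36.2, 216.4]
ee_rot: [175.1, 0.0, -11.5]
force: [-0.6, -0.5, -3.6]
gripper_width: 13.8
```

Emit:
{"op": "drive_tool", "data": {
  "motion": [
    [[0.0001,0.0003,0.0007],[-0.0049,0.001,0]],
    [[0,0.0002,0.0007],[-0.0049,0.001,0]],
    [[0,0.0002,0.0006],[-0.0049,0.001,0]],
    [[0,0,0],[0,0,0]],
    [[0,0,0],[0,0,0]],
    [[0,0,0],[0,0,0]],
    [[0,0,0],[0,0,0]],
    [[0,0,0],[0,0,0]],
    [[0,0,0],[0,0,0]],
    [[0,0,0],[0,0,0]]
  ]
}}

```text
time_s: 9.42
ee_pos: [632.3, 36.9, 218.4]
ee_rot: [174.3, 0.0, -11.5]
force: [0.5, -1.1, -4.5]
gripper_width: 13.8
```

Emit:
{"op": "drive_tool", "data": {
  "motion": [
    [[0.0001,0.0002,0.0007],[-0.0049,0.001,0]],
    [[0,0.0002,0.0007],[-0.0049,0.001,0]],
    [[0,0.0002,0.0006],[-0.0049,0.001,0]],
    [[0,0,0],[0,0,0]],
    [[0,0,0],[0,0,0]],
    [[0,0,0],[0,0,0]],
    [[0,0,0],[0,0,0]],
    [[0,0,0],[0,0,0]],
    [[0,0,0],[0,0,0]],
    [[0,0,0],[0,0,0]]
  ]
}}

```text
time_s: 10.25
ee_pos: [632.4, 37.7, 220.4]
ee_rot: [173.4, 0.0, -11.5]
force: [2.0, 2.3, -5.4]
gripper_width: 13.8
```

```bash
python3 - <<'E'
from h import *
s=env.state();print(s['ee_pos'],s['ee_rot'],s['force'],s['torque'],s['gripper_width'])
im=env.grab_frame("wrist");cv2.imwrite("pics/w4.png",im[:,:,::-1])
im=env.grab_frame("scene");cv2.imwrite("pics/s4.png",cv2.resize(im[160:300,255:415,::-1],None,fx=4.2,fy=4.2,interpolation=cv2.INTER_CUBIC))
E
```

```text
[632.4151299   37.74255267 220.37134125] [ 1.73440486e+02  3.21443266e-03 -1.14584529e+01] [ 1.96681465  2.33202535 -5.4444418 ] [ 0.21681199 -0.12633427 -0.01812073] 13.818698366868768
```

View pics/s4.png

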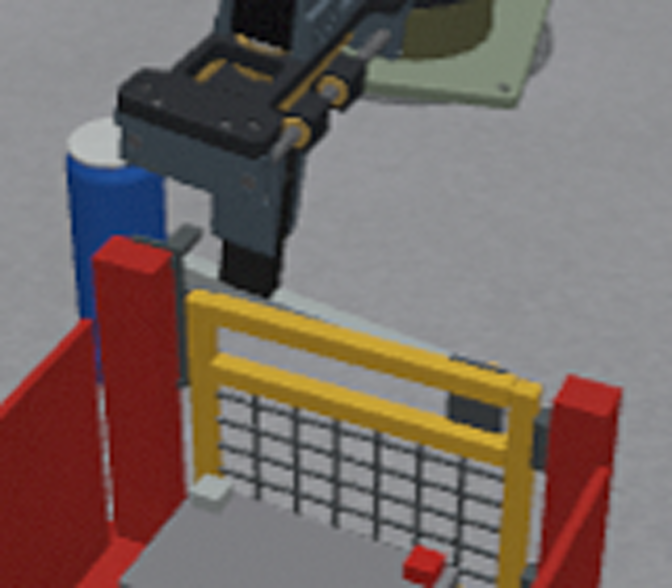

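View pics/w4.png

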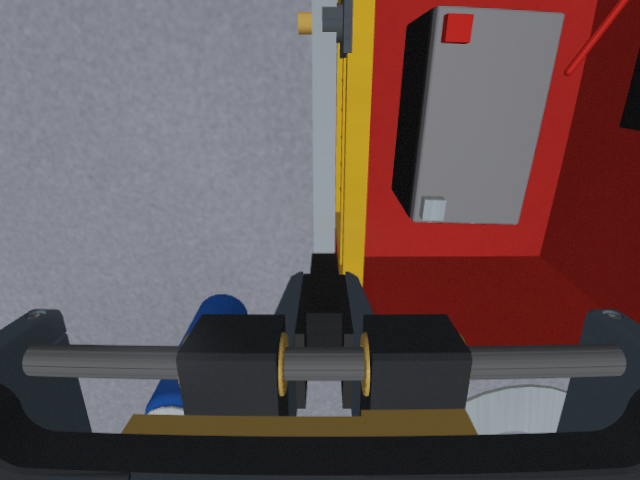

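```bash
python3 - <<'E'
from h import *
cs=env.camera_params("scene")
im=cv2.imread("pics/scene0.png")[205:260,285:330]
cv2.imwrite("pics/catch.png",cv2.resize(im,None,fx=11,fy=11,interpolation=cv2.INTER_CUBIC))
im=env.grab_frame("scene")[205:260,285:330,::-1]
cv2.imwrite("pics/catch4.png",cv2.resize(im,None,fx=11,fy=11,interpolation=cv2.INTER_CUBIC))
E
```

```text
(no output)
```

View pics/catch.png

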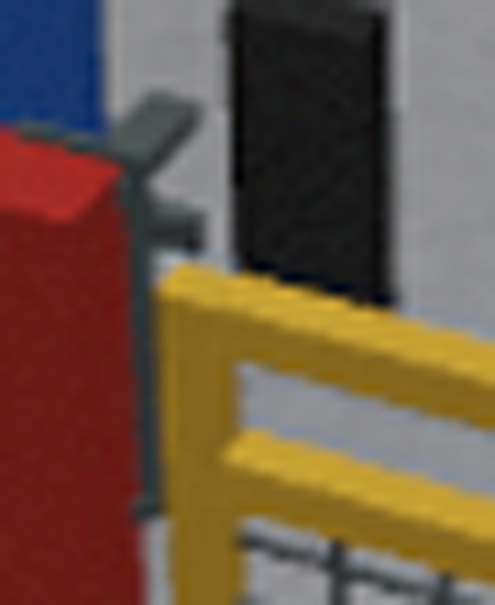

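View pics/catch4.png

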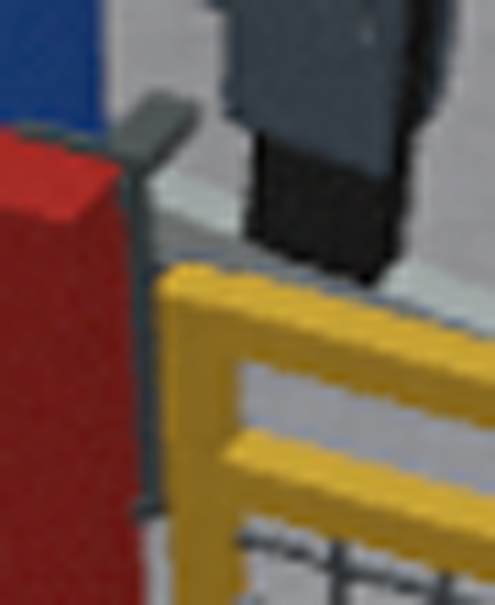

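```bash
python3 - <<'E'
from h import *
cs=env.camera_params("scene")
th=np.radians(-11.4);h=np.array([682.7,200.2]);o=h-105*np.array([-np.sin(th),np.cos(th)])
print(o)
n=np.array([np.cos(th),np.sin(th),0])
def pl(u,v,x):
    O,d=ray(0,285+u/11,205+v/11,cs); b=O[:2]-o
    t=(x-(O-np.array([*o,0]))@n)/(n@d); p=O+t*d
    y=(p[:2]-o)@[-np.sin(th),np.cos(th)]; return y.round(1),p[2].round(1)
for nm,u,v in(("lip",205,213),("lip2",170,207),("roof top tip",200,100),("roof under tip",190,138),("bar top back",160,205),("bar topfront",165,175),("gate corner back",160,280)):
    print(nm,[pl(u,v,x) for x in(6,-11,-23,-28,-34,-42)])
E
```

```text
[661.94597926  97.27152666]
lip [(np.float64(-79.6), np.float64(204.2)), (np.float64(-89.1), np.float64(190.6)), (np.float64(-95.7), np.float64(181.0)), (np.float64(-98.5), np.float64(177.0)), (np.float64(-101.8), np.float64(172.2)), (np.float64(-106.2), np.float64(165.8))]
lip2 [(np.float64(-87.5), np.float64(203.3)), (np.float64(-97.1), np.float64(189.7)), (np.float64(-103.9), np.float64(180.1)), (np.float64(-106.7), np.float64(176.1)), (np.float64(-110.1), np.float64(171.3)), (np.float64(-114.6), np.float64(164.9))]
roof top tip [(np.float64(-79.8), np.float64(230.9)), (np.float64(-89.2), np.float64(217.9)), (np.float64(-95.8), np.float64(208.7)), (np.float64(-98.6), np.float64(204.9)), (np.float64(-101.9), np.float64(200.3)), (np.float64(-106.4), np.float64(194.2))]
roof under tip [(np.float64(-82.3), np.float64(221.2)), (np.float64(-91.8), np.float64(208.0)), (np.float64(-98.5), np.float64(198.7)), (np.float64(-101.3), np.float64(194.8)), (np.float64(-104.6), np.float64(190.2)), (np.float64(-109.1), np.float64(184.0))]
bar top back [(np.float64(-89.7), np.float64(203.1)), (np.float64(-99.4), np.float64(189.5)), (np.float64(-106.2), np.float64(179.9)), (np.float64(-109.0), np.float64(175.9)), (np.float64(-112.4), np.float64(171.1)), (np.float64(-117.0), np.float64(164.7))]
bar topfront [(np.float64(-88.3), np.float64(210.7)), (np.float64(-97.9), np.float64(197.3)), (np.float64(-104.7), np.float64(187.8)), (np.float64(-107.5), np.float64(183.9)), (np.float64(-110.9), np.float64(179.1)), (np.float64(-115.4), np.float64(172.8))]
gate corner back [(np.float64(-90.5), np.float64(184.6)), (np.float64(-100.2), np.float64(170.6)), (np.float64(-107.0), np.float64(160.7)), (np.float64(-109.9), np.float64(156.5)), (np.float64(-113.3), np.float64(151.6)), (np.float64(-117.8), np.float64(145.0))]
```

Emit:
{"op": "drive_tool", "data": {
  "motion": [
    [[0.0001,0.0003,0.0007],[-0.0049,0.001,0]],
    [[0,0.0003,0.0006],[-0.0049,0.001,0]],
    [[0,0,0],[0,0,0]],
    [[0,0,0],[0,0,0]],
    [[0,0,0],[0,0,0]],
    [[0,0,0],[0,0,0]],
    [[0,0,0],[0,0,0]],
    [[0,0,0],[0,0,0]],
    [[0,0,0],[0,0,0]],
    [[0,0,0],[0,0,0]]
  ]
}}

```text
time_s: 11.23
ee_pos: [632.5, 38.3, 221.7]
ee_rot: [172.9, 0.0, -11.5]
force: [2.8, 3.3, -7.5]
gripper_width: 14.0
```

Emit:
{"op": "drive_tool", "data": {
  "motion": [
    [[0,0.0004,0.0007],[-0.0049,0.001,0]],
    [[0,0.0004,0.0006],[-0.0049,0.001,0]],
    [[0,0,0],[0,0,0]],
    [[0,0,0],[0,0,0]],
    [[0,0,0],[0,0,0]],
    [[0,0,0],[0,0,0]],
    [[0,0,0],[0,0,0]],
    [[0,0,0],[0,0,0]],
    [[0,0,0],[0,0,0]],
    [[0,0,0],[0,0,0]]
  ]
}}

```text
time_s: 12.07
ee_pos: [632.5, 38.9, 223.1]
ee_rot: [172.3, -0.0, -11.5]
force: [3.1, 3.8, -6.8]
gripper_width: 13.8
```

```bash
python3 - <<'E'
from h import *
s=env.state();print(s['ee_pos'],s['ee_rot'],s['force'],s['torque'],s['gripper_width'])
im=env.grab_frame("scene")[205:260,285:330,::-1]
cv2.imwrite("pics/catch5.png",cv2.resize(im,None,fx=11,fy=11,interpolation=cv2.INTER_CUBIC))
E
```

```text
[632.50971498  38.89610252 223.05783257] [ 1.72268261e+02 -2.36860401e-03 -1.14623452e+01] [ 3.10224522  3.80210709 -6.80644311] [ 0.4027464  -0.37124691 -0.09356887] 13.75727144908091
```

View pics/catch5.png

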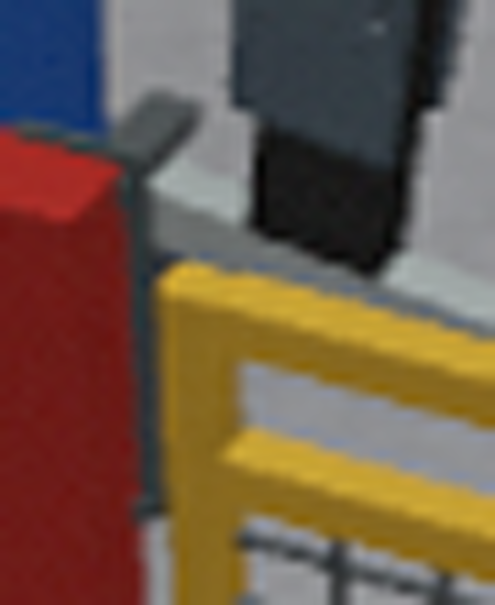

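```bash
python3 - <<'E'
from h import *
cs=env.camera_params("scene")
th=np.radians(-11.4);o=np.array([661.9,97.3])
def bp(l,u,x,phi):
    return proj(0,bay((x,65-(l*np.cos(phi)-u*np.sin(phi)),165+l*np.sin(phi)+u*np.cos(phi)),o,th),cs)
for phi in(0.1,.115,.135,.15):
    print(phi,[((bp(l,7,x,phi)-(285,205))*11).round(0) for l,x in((95,-11),(115,-11),(155,-11),(172,-11),(155,-23),(165,-23),(172,-23))])
print("gate",[((proj(0,bay(p,o,th),cs)-(285,205))*11).round() for p in((6,-95,185),(-6,-95,185))])
im=env.grab_frame("scene")[205:260,285:330,::-1]
im=cv2.resize(im,None,fx=11,fy=11,interpolation=cv2.INTER_CUBIC)
for phi,col in((.115,(0,0,255)),(.135,(0,255,0)),(.155,(255,0,0))):
    for x in(-11,-23):
        a,b=[tuple(int(t) for t in (bp(l,7,x,phi)-(285,205))*11) for l in(60,188)]
        cv2.line(im,a,b,col,1)
cv2.imwrite("pics/ov.png",im)
E
```

```text
0.1 [array([476., 324.]), array([386., 291.]), array([208., 226.]), array([134., 199.]), array([235., 195.]), array([192., 180.]), array([162., 169.])]
0.115 [array([477., 319.]), array([387., 285.]), array([209., 217.]), array([135., 189.]), array([237., 187.]), array([193., 170.]), array([163., 159.])]
0.135 [array([479., 312.]), array([389., 276.]), array([211., 206.]), array([137., 176.]), array([239., 175.]), array([195., 158.]), array([165., 146.])]
0.15 [array([480., 307.]), array([390., 270.]), array([213., 197.]), array([138., 166.]), array([240., 166.]), array([197., 148.]), array([166., 136.])]
gate [array([140., 273.]), array([169., 241.])]
```

View pics/ov.png

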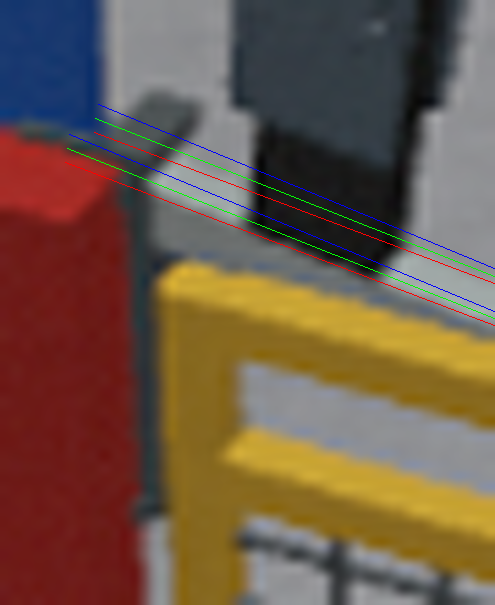

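Emit:
{"op": "drive_tool", "data": {
  "motion": [
    [[0.0004,0.0008,0.0007],[-0.0049,0.001,0]],
    [[0.0003,0.0007,0.0006],[-0.0049,0.001,0]],
    [[0,0,0],[0,0,0]],
    [[0,0,0],[0,0,0]],
    [[0,0,0],[0,0,0]],
    [[0,0,0],[0,0,0]],
    [[0,0,0],[0,0,0]],
    [[0,0,0],[0,0,0]],
    [[0,0,0],[0,0,0]],
    [[0,0,0],[0,0,0]]
  ]
}}

```text
time_s: 13.0
ee_pos: [632.4, 38.9, 223.5]
ee_rot: [171.5, 0.1, -11.5]
force: [0.3, -3.7, -13.5]
gripper_width: 14.3
```

Emit:
{"op": "drive_tool", "data": {
  "motion": [
    [[0,-0.0006,-0.001],[0.009,-0.0018,0]],
    [[-0.0001,-0.0006,-0.001],[0.009,-0.0018,0]],
    [[-0.0001,-0.0005,-0.001],[0.009,-0.0018,0]],
    [[0,0,0],[0,0,0]],
    [[0,0,0],[0,0,0]],
    [[0,0,0],[0,0,0]],
    [[0,0,0],[0,0,0]],
    [[0,0,0],[0,0,0]],
    [[0,0,0],[0,0,0]],
    [[0,0,0],[0,0,0]]
  ]
}}

```text
time_s: 13.83
ee_pos: [633.0, 38.7, 222.2]
ee_rot: [173.3, -0.0, -11.4]
force: [-4.1, -0.8, 2.5]
gripper_width: 14.0
```

```bash
python3 - <<'E'
from h import *
s=env.state();print(s['ee_pos'],s['ee_rot'],s['force'],s['torque'],s['gripper_width'])
im=env.grab_frame("scene")[205:260,285:330,::-1]
cv2.imwrite("pics/catch6.png",cv2.resize(im,None,fx=11,fy=11,interpolation=cv2.INTER_CUBIC))
s=env.state();print(s['ee_pos'],s['ee_rot'],s['force'],s['torque'],s['gripper_width'])
E
```

```text
[633.03017901  38.73663243 222.22787607] [ 1.73282748e+02 -4.04236865e-02 -1.14451162e+01] [-4.08959688 -0.83858236  2.52786303] [0.0806913  0.68006688 0.24242407] 14.045324623971037
[633.02554815  38.71737157 222.18264957] [ 1.73283902e+02 -3.68068678e-02 -1.14532506e+01] [-3.19640737 -2.04646671  2.48854878] [0.04879313 0.6853068  0.21392721] 14.020297727482975
```

View pics/catch6.png

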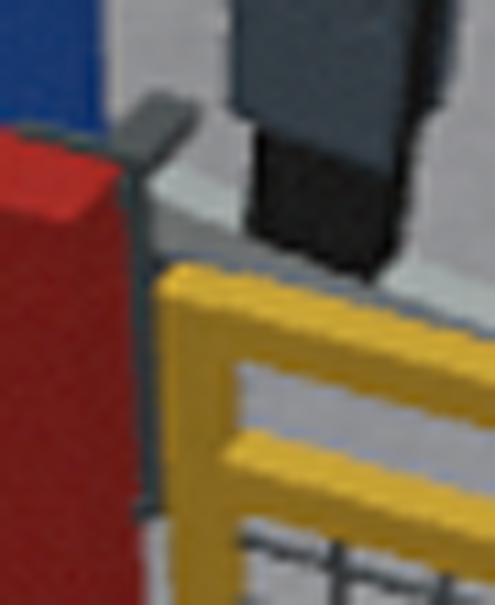

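Emit:
{"op": "drive_tool", "data": {
  "motion": [
    [[-0.0005,0,0],[0,0,0]],
    [[-0.0004,0,-0.0005],[0,0,0]],
    [[0,-0.0004,-0.0005],[0,0,0]],
    [[0,0,0],[0,0,0]],
    [[0,0,0],[0,0,0]],
    [[0,0,0],[0,0,0]],
    [[0,0,0],[0,0,0]],
    [[0,0,0],[0,0,0]],
    [[0,0,0],[0,0,0]],
    [[0,0,0],[0,0,0]]
  ]
}}

```text
time_s: 14.72
ee_pos: [632.3, 38.0, 220.7]
ee_rot: [173.3, -0.0, -11.5]
force: [-0.9, -4.7, 5.0]
gripper_width: 14.3
```

Emit:
{"op": "drive_tool", "data": {
  "motion": [
    [[-0.0001,-0.0005,0.0002],[0,0,0]],
    [[-0.0001,-0.0005,0.0003],[0,0,0]],
    [[0,0,0],[0,0,0]],
    [[0,0,0],[0,0,0]],
    [[0,0,0],[0,0,0]],
    [[0,0,0],[0,0,0]],
    [[0,0,0],[0,0,0]],
    [[0,0,0],[0,0,0]],
    [[0,0,0],[0,0,0]],
    [[0,0,0],[0,0,0]]
  ]
}}

```text
time_s: 15.55
ee_pos: [632.1, 37.9, 220.6]
ee_rot: [173.3, 0.0, -11.5]
force: [2.1, 2.8, -1.8]
gripper_width: 13.9
```

```bash
python3 - <<'E'
from h import *
s=env.state();print(s['ee_pos'],s['ee_rot'],s['force'],s['torque'],s['gripper_width'])
im=env.grab_frame("scene")[205:260,285:330,::-1]
cv2.imwrite("pics/catch7.png",cv2.resize(im,None,fx=11,fy=11,interpolation=cv2.INTER_CUBIC))
E
```

```text
[632.08262437  37.92604745 220.60263118] [ 1.73337962e+02  1.47280722e-04 -1.14580328e+01] [ 2.05088113  2.76344057 -1.83271346] [ 0.5593266  -0.68079841 -0.27247596] 13.892279578579197
```

View pics/catch7.png

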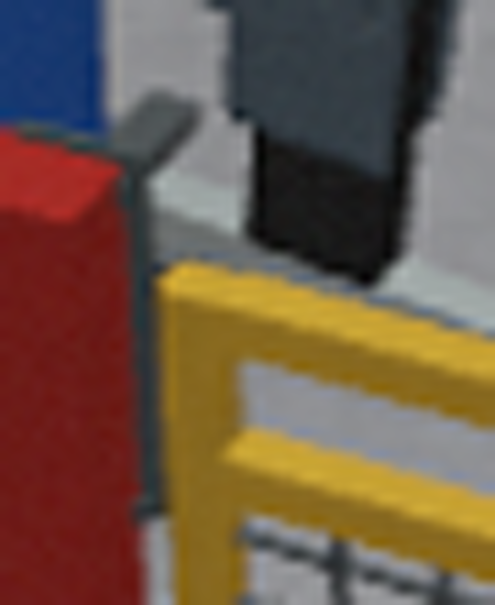

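Emit:
{"op": "drive_tool", "data": {
  "motion": [
    [[-0.0008,0.0003,0],[0,0,-0.005]],
    [[-0.0008,0.0003,0],[0,0,-0.005]],
    [[-0.0008,0.0002,0],[0,0,-0.005]],
    [[-0.0008,0.0003,0],[0,0,-0.005]],
    [[-0.0008,0.0002,0],[0,0,-0.005]],
    [[-0.0009,0.0002,0],[0,0,-0.005]],
    [[0,0,0],[0,0,0]],
    [[0,0,0],[0,0,0]],
    [[0,0,0],[0,0,0]],
    [[0,0,0],[0,0,0]]
  ]
}}

```text
time_s: 16.43
ee_pos: [626.9, 39.6, 220.6]
ee_rot: [173.3, 0.0, -13.2]
force: [3.3, 4.0, -3.2]
gripper_width: 13.9
```

Emit:
{"op": "drive_tool", "data": {
  "motion": [
    [[-0.0008,0.0003,0],[0,0,-0.005]],
    [[-0.0008,0.0003,0],[0,0,-0.005]],
    [[-0.0008,0.0003,0],[0,0,-0.005]],
    [[0,0,0],[0,0,0]],
    [[0,0,0],[0,0,0]],
    [[0,0,0],[0,0,0]],
    [[0,0,0],[0,0,0]],
    [[0,0,0],[0,0,0]],
    [[0,0,0],[0,0,0]],
    [[0,0,0],[0,0,0]]
  ]
}}

```text
time_s: 17.27
ee_pos: [624.5, 40.4, 220.6]
ee_rot: [173.3, 0.0, -14.1]
force: [4.1, 3.9, -3.2]
gripper_width: 13.9
```

Emit:
{"op": "drive_tool", "data": {
  "motion": [
    [[-0.0008,0.0005,0],[0,0,-0.005]],
    [[-0.0008,0.0005,0],[0,0,-0.005]],
    [[-0.0008,0.0004,0],[0,0,-0.005]],
    [[-0.0008,0.0003,0],[0,0,-0.005]],
    [[0,0,0],[0,0,0]],
    [[0,0,0],[0,0,0]],
    [[0,0,0],[0,0,0]],
    [[0,0,0],[0,0,0]],
    [[0,0,0],[0,0,0]],
    [[0,0,0],[0,0,0]]
  ]
}}

```text
time_s: 18.1
ee_pos: [621.3, 41.7, 220.7]
ee_rot: [173.3, 0.0, -15.2]
force: [3.6, 2.8, -2.3]
gripper_width: 13.7
```

```bash
python3 - <<'E'
from h import *
s=env.state();print(s['ee_pos'],s['ee_rot'],s['force'],s['torque'],s['gripper_width'])
im=env.grab_frame("scene")[195:285,285:375,::-1]
cv2.imwrite("pics/catch8.png",cv2.resize(im,None,fx=6,fy=6,interpolation=cv2.INTER_CUBIC))
E
```

```text
[621.28335233  41.72094709 220.70126144] [ 1.73297914e+02  2.32929126e-02 -1.52036255e+01] [ 3.64224337  2.76700379 -2.26921632] [ 0.76361755 -0.76934907 -0.31129139] 13.726253946967976
```

View pics/catch8.png

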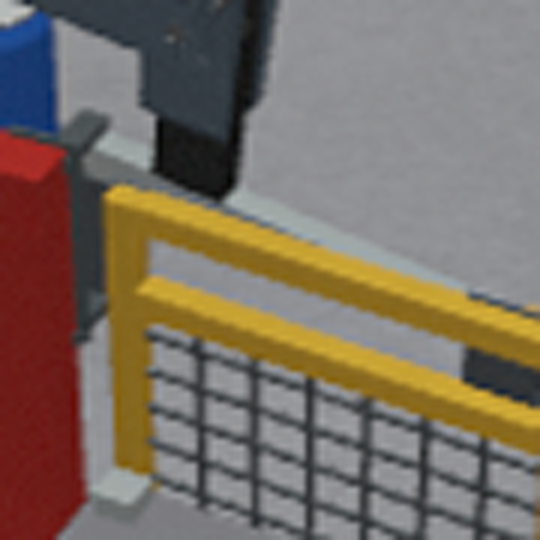

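Emit:
{"op": "drive_tool", "data": {
  "motion": [
    [[-0.0011,0.0004,0],[0,0,-0.007]],
    [[-0.0011,0.0004,0],[0,0,-0.007]],
    [[-0.0011,0.0004,0],[0,0,-0.007]],
    [[-0.0011,0.0004,0],[0,0,-0.007]],
    [[-0.0011,0.0005,0],[0,0,-0.007]],
    [[-0.0011,0.0005,0],[0,0,-0.007]],
    [[-0.0011,0.0005,0],[0,0,-0.007]],
    [[-0.0011,0.0005,0],[0,0,-0.007]],
    [[-0.0011,0.0005,0],[0,0,-0.007]],
    [[-0.0011,0.0005,0],[0,0,-0.007]]
  ]
}}

```text
time_s: 18.98
ee_pos: [610.5, 46.3, 220.7]
ee_rot: [173.3, -0.0, -19.2]
force: [4.5, 4.0, -2.9]
gripper_width: 13.9
```

```bash
cat > arc.py <<'E'
from h import *
import sys
# from current: rows for rotation steps about hinge; relieve radial force
H=np.array([682.7,200.2]); s=env.state()
def arc(steps):
    r=s['ee_pos'][:2]-H; out=[]
    for d in steps:
        c,q=np.cos(d),-np.sin(d); n=np.array([c*r[0]-q*r[1],q*r[0]+c*r[1]])
        out.append(((n-r)/1000).round(4).tolist()+[-d]); r=n
    return out
if __name__=="__main__":
    print(s['ee_pos'],s['ee_rot'],s['force'],s['torque'],np.linalg.norm(s['ee_pos'][:2]-H))
    for r in arc([float(a) for a in sys.argv[1:]]):print(r)
E
python3 arc.py .01 .02 .03 .04 .04 .04 .04 .04 .04 .04
```

```text
[610.49943416  46.29416416 220.68490605] [ 1.73304047e+02 -6.18946490e-03 -1.92222708e+01] [ 4.45212475  3.95211286 -2.89805104] [ 0.70953288 -0.8390628  -0.23033207] 169.9997882716685
[-0.0015, 0.0007, -0.01]
[-0.003, 0.0015, -0.02]
[-0.0045, 0.0024, -0.03]
[-0.0059, 0.0034, -0.04]
[-0.0058, 0.0036, -0.04]
[-0.0056, 0.0038, -0.04]
[-0.0055, 0.0041, -0.04]
[-0.0053, 0.0043, -0.04]
[-0.0051, 0.0045, -0.04]
[-0.0049, 0.0047, -0.04]
```

Emit:
{"op": "drive_tool", "data": {
  "motion": [
    [[-0.0014,0.001,0],[0,0,-0.01]],
    [[-0.0029,0.0018,0],[0,0,-0.02]],
    [[-0.0045,0.0024,0],[0,0,-0.03]],
    [[-0.0059,0.0034,0],[0,0,-0.04]],
    [[-0.0058,0.0036,0],[0,0,-0.04]],
    [[-0.0056,0.0038,0],[0,0,-0.04]],
    [[-0.0055,0.0041,0],[0,0,-0.04]],
    [[-0.0053,0.0043,0],[0,0,-0.04]],
    [[-0.0051,0.0045,0],[0,0,-0.04]],
    [[-0.0049,0.0047,0],[0,0,-0.04]]
  ]
}}

```text
time_s: 19.82
ee_pos: [563.0, 79.4, 220.9]
ee_rot: [173.2, -0.0, -38.8]
force: [3.6, 1.7, -3.0]
gripper_width: 13.9
```

```bash
python3 arc.py .04 .04 .04 .04 .04 .04 .04 .04 .04 .04
```

```text
[563.02517877  79.39458312 220.88042605] [ 1.73222019e+02 -2.64477984e-02 -3.87932836e+01] [ 3.55061299  1.69570151 -2.96232165] [ 0.45167732 -0.68746134 -0.02719919] 170.04708637232054
[-0.0047, 0.0049, -0.04]
[-0.0045, 0.0051, -0.04]
[-0.0043, 0.0052, -0.04]
[-0.0041, 0.0054, -0.04]
[-0.0039, 0.0056, -0.04]
[-0.0037, 0.0057, -0.04]
[-0.0034, 0.0059, -0.04]
[-0.0032, 0.006, -0.04]
[-0.003, 0.0061, -0.04]
[-0.0027, 0.0062, -0.04]
```

Emit:
{"op": "drive_tool", "data": {
  "motion": [
    [[-0.0047,0.0049,0],[0,0,-0.04]],
    [[-0.0045,0.0051,0],[0,0,-0.04]],
    [[-0.0043,0.0052,0],[0,0,-0.04]],
    [[-0.0041,0.0054,0],[0,0,-0.04]],
    [[-0.0039,0.0056,0],[0,0,-0.04]],
    [[-0.0037,0.0057,0],[0,0,-0.04]],
    [[-0.0034,0.0059,0],[0,0,-0.04]],
    [[-0.0032,0.006,0],[0,0,-0.04]],
    [[-0.003,0.0061,0],[0,0,-0.04]],
    [[-0.0027,0.0062,0],[0,0,-0.04]]
  ]
}}

```text
time_s: 20.65
ee_pos: [525.2, 135.2, 220.9]
ee_rot: [173.2, -0.1, -61.7]
force: [2.2, 1.5, -1.2]
gripper_width: 13.8
```

```bash
python3 arc.py .04 .04 .04 .04 .04 .04 .04 .04 .04 .04
```

```text
[525.19745558 135.23502661 220.93089675] [ 1.73173023e+02 -5.32809801e-02 -6.16610438e+01] [ 2.21107678  1.46782349 -1.17769956] [ 0.44905481 -0.44675717  0.24479144] 170.37458514912447
[-0.0025, 0.0064, -0.04]
[-0.0022, 0.0064, -0.04]
[-0.002, 0.0065, -0.04]
[-0.0017, 0.0066, -0.04]
[-0.0014, 0.0067, -0.04]
[-0.0012, 0.0067, -0.04]
[-0.0009, 0.0068, -0.04]
[-0.0006, 0.0068, -0.04]
[-0.0003, 0.0068, -0.04]
[-0.0001, 0.0068, -0.04]
```

Emit:
{"op": "drive_tool", "data": {
  "motion": [
    [[-0.0025,0.0064,0],[0,0,-0.04]],
    [[-0.0022,0.0064,0],[0,0,-0.04]],
    [[-0.002,0.0065,0],[0,0,-0.04]],
    [[-0.0017,0.0066,0],[0,0,-0.04]],
    [[-0.0014,0.0067,0],[0,0,-0.04]],
    [[-0.0012,0.0067,0],[0,0,-0.04]],
    [[-0.0009,0.0068,0],[0,0,-0.04]],
    [[-0.0006,0.0068,0],[0,0,-0.04]],
    [[-0.0003,0.0068,0],[0,0,-0.04]],
    [[-0.0001,0.0068,0],[0,0,-0.04]]
  ]
}}

```text
time_s: 21.48
ee_pos: [511.9, 201.4, 221.0]
ee_rot: [173.1, -0.1, -84.6]
force: [1.7, 0.5, -1.1]
gripper_width: 13.7
```

```bash
python3 arc.py .04 .04 .04 .04 .04 .04 .03 .02 .01 .005
```

```text
[511.93263299 201.44153933 220.96257551] [ 1.73139845e+02 -1.19748998e-01 -8.45551775e+01] [ 1.71946282  0.50129548 -1.08200936] [ 0.3753897  -0.18903885  0.2655954 ] 170.77188016841515
[0.0002, 0.0068, -0.04]
[0.0005, 0.0068, -0.04]
[0.0007, 0.0068, -0.04]
[0.001, 0.0068, -0.04]
[0.0013, 0.0067, -0.04]
[0.0015, 0.0067, -0.04]
[0.0013, 0.0049, -0.03]
[0.001, 0.0033, -0.02]
[0.0005, 0.0016, -0.01]
[0.0003, 0.0008, -0.005]
```

Emit:
{"op": "drive_tool", "data": {
  "motion": [
    [[0.0002,0.0068,0],[0,0,-0.04]],
    [[0.0005,0.0068,0],[0,0,-0.04]],
    [[0.0007,0.0068,0],[0,0,-0.04]],
    [[0.001,0.0068,0],[0,0,-0.04]],
    [[0.0013,0.0067,0],[0,0,-0.04]],
    [[0.0015,0.0067,0],[0,0,-0.04]],
    [[0.0013,0.0049,0],[0,0,-0.03]],
    [[0.001,0.0033,0],[0,0,-0.02]],
    [[0.0005,0.0016,0],[0,0,-0.01]],
    [[0,0,0],[0,0,0]]
  ]
}}

```text
time_s: 22.32
ee_pos: [519.9, 252.4, 221.1]
ee_rot: [173.1, -0.1, -101.7]
force: [-3.9, 3.2, 0.9]
gripper_width: 14.1
```

```bash
python3 - <<'E'
from h import *
s=env.state();print(s['ee_pos'],s['ee_rot'],s['force'],s['torque'],s['qpos'])
im=env.grab_frame("top");cv2.imwrite("pics/t9.png",im[:,:,::-1])
E
```

```text
[519.85184877 252.42579499 221.06342536] [ 1.73137727e+02 -5.74839322e-02 -1.01689844e+02] [-3.94876935  3.23218956  0.91868252] [ 0.42709714  0.45230984 -0.0859803 ] [ 22.54806201  21.36818978  84.33148516   3.86571001  80.03630097
 123.38143864]
```

View pics/t9.png

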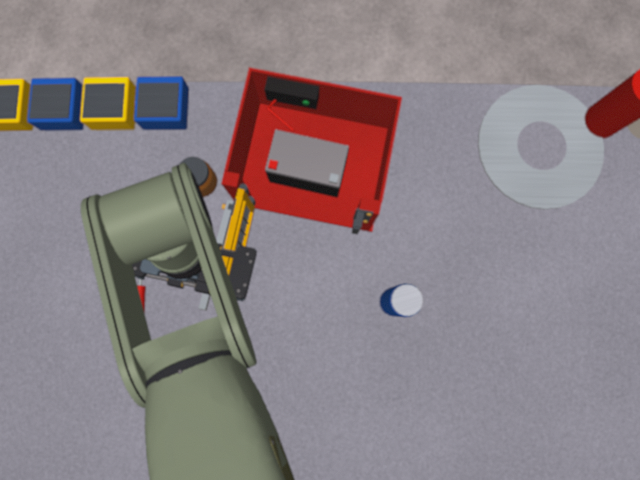

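Emit:
{"op": "drive_tool", "data": {
  "motion": [
    [[-0.0006,0.0001,-0.0016],[-0.0023,-0.0113,0]],
    [[-0.0006,0.0001,-0.0016],[-0.0023,-0.0113,0]],
    [[-0.0006,0.0001,-0.0016],[-0.0023,-0.0113,0]],
    [[-0.0006,0.0001,-0.0016],[-0.0023,-0.0113,0]],
    [[-0.0006,0.0001,-0.0016],[-0.0023,-0.0113,0]],
    [[-0.0006,0.0001,-0.0016],[-0.0023,-0.0113,0]],
    [[-0.0005,0.0001,-0.0016],[-0.0023,-0.0113,0]],
    [[-0.0005,0.0001,-0.0016],[-0.0023,-0.0113,0]],
    [[-0.0005,0.0001,-0.0016],[-0.0023,-0.0113,0]],
    [[-0.0005,0.0001,-0.0011],[-0.0023,-0.0113,0]]
  ]
}}

```text
time_s: 23.2
ee_pos: [514.3, 253.4, 205.6]
ee_rot: [179.8, 0.0, -101.7]
force: [-4.4, 2.8, -0.2]
gripper_width: 13.9
```

Emit:
{"op": "drive_tool", "data": {
  "motion": [
    [[0,0,0],[0,0,0]],
    [[0,0,0],[0,0,0]],
    [[0,0,0],[0,0,0]],
    [[0,0,0],[0,0,0]],
    [[0,0,0],[0,0,0]],
    [[0,0,0],[0,0,0]],
    [[0,0,0],[0,0,0]],
    [[0,0,0],[0,0,0]],
    [[0,0,0],[0,0,0]],
    [[0,0,0],[0,0,0]]
  ]
}}

```text
time_s: 24.03
ee_pos: [514.3, 253.4, 205.6]
ee_rot: [179.7, -0.0, -101.7]
force: [-6.1, 2.2, 4.3]
gripper_width: 13.8
```

```bash
python3 - <<'E'
from h import *
s=env.state();print(s['ee_pos'],s['ee_rot'],s['force'],s['torque'])
im=env.grab_frame("wrist");cv2.imwrite("pics/w10.png",im[:,:,::-1])
im=env.grab_frame("scene");cv2.imwrite("pics/s10.png",im[:,:,::-1])
E
```

```text
[514.33348795 253.42609602 205.62208524] [ 1.79735583e+02 -1.11470916e-02 -1.01689780e+02] [-6.14583709  2.22403839  4.33713321] [0.22847754 0.94593455 0.12953215]
```

View pics/w10.png

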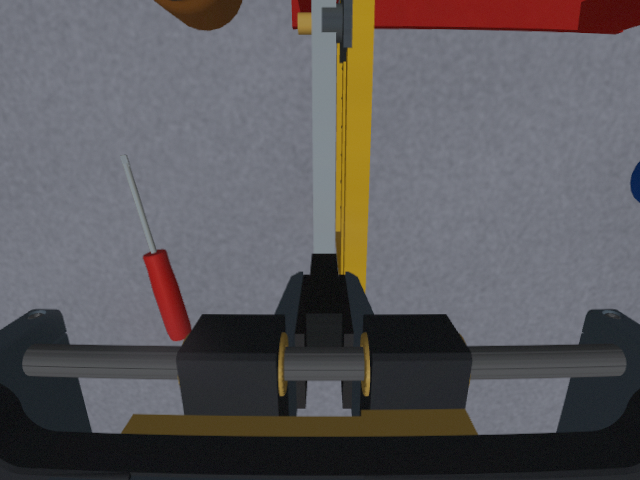

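View pics/s10.png

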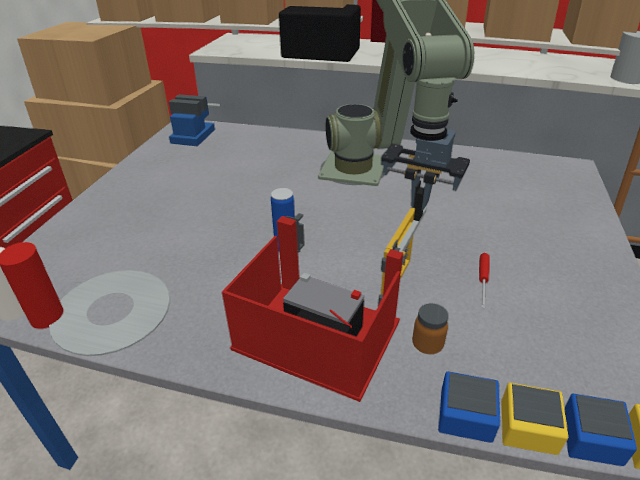

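Emit:
{"op": "drive_tool", "data": {
  "motion": [
    [[-0.0006,0.0002,0.0003],[0,0,0]],
    [[-0.0006,0.0002,0.0003],[0,0,0]],
    [[0,0,0],[0,0,0]],
    [[0,0,0],[0,0,0]],
    [[0,0,0],[0,0,0]],
    [[0,0,0],[0,0,0]],
    [[0,0,0],[0,0,0]],
    [[0,0,0],[0,0,0]],
    [[0,0,0],[0,0,0]],
    [[0,0,0],[0,0,0]]
  ]
}}

```text
time_s: 24.97
ee_pos: [514.4, 253.6, 205.6]
ee_rot: [179.9, -0.0, -101.7]
force: [0.2, -0.9, -3.1]
gripper_width: 13.8
```

Emit:
{"op": "drive_tool", "data": {
  "motion": [
    [[0,0,0],[0,0,0]],
    [[0,0,0],[0,0,0]],
    [[0,0,0],[0,0,0]],
    [[0,0,0],[0,0,0]],
    [[0,0,0],[0,0,0]],
    [[0,0,0],[0,0,0]],
    [[0,0,0],[0,0,0]],
    [[0,0,0],[0,0,0]],
    [[0,0,0],[0,0,0]],
    [[0,0,0],[0,0,0]]
  ],
  "claw": 0.5
}}

```text
time_s: 25.8
ee_pos: [514.2, 254.0, 206.0]
ee_rot: [179.9, 0.0, -101.7]
force: [0.1, -0.3, -0.0]
gripper_width: 45.7
```

```bash
python3 - <<'E'
from h import *
s=env.state();print(s['ee_pos'],s['ee_rot'],s['force'],s['torque'])
im=env.grab_frame("wrist");cv2.imwrite("pics/w11.png",im[:,:,::-1])
E
```

```text
[514.24295578 253.99247556 205.98649765] [ 1.79875797e+02  3.25702824e-02 -1.01697700e+02] [ 0.09540425 -0.25128024 -0.02202661] [ 0.00602574  0.21535173 -0.00860572]
```

View pics/w11.png

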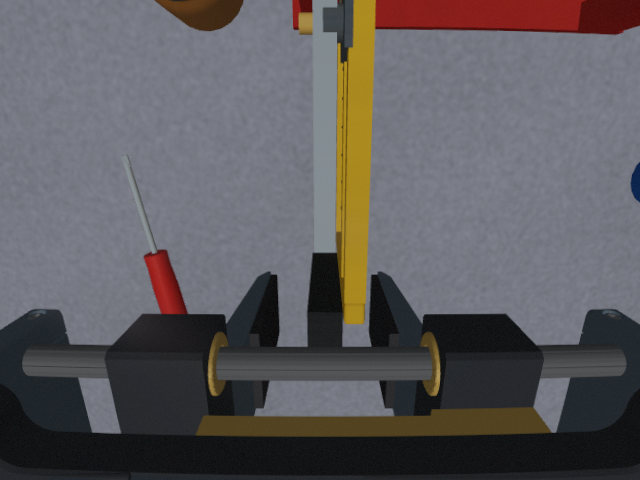

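The stem is free and both fingers are clear of it. I'll go straight up and then back off.

Emit:
{"op": "drive_tool", "data": {
  "motion": [
    [[0,0,0.004],[0,0,0]],
    [[0,0,0.01],[0,0,0]],
    [[0,0,0.016],[0,0,0]],
    [[0,0,0.02],[0,0,0]],
    [[0,0,0.02],[0,0,0]],
    [[0,0,0.02],[0,0,0]],
    [[0,0,0.02],[0,0,0]],
    [[0,0,0.01],[0,0,0]],
    [[0,0,0.004],[0,0,0]],
    [[0,0,0],[0,0,0]]
  ]
}}

```text
time_s: 26.68
ee_pos: [514.5, 254.1, 331.0]
ee_rot: [180.0, 0.1, -101.7]
force: [-0.1, 0.8, -0.3]
gripper_width: 45.3
```

Emit:
{"op": "drive_tool", "data": {
  "motion": [
    [[-0.01,-0.005,0],[0,0,0]],
    [[-0.02,-0.01,0],[0,0,0]],
    [[-0.02,-0.01,0],[0,0,0]],
    [[-0.02,-0.01,0],[0,0,0]],
    [[-0.02,-0.01,0],[0,0,0]],
    [[-0.02,-0.01,0],[0,0,0]],
    [[-0.02,-0.01,0],[0,0,0]],
    [[-0.01,-0.01,0],[0,0,0]],
    [[0,0,0],[0,0,0]],
    [[0,0,0],[0,0,0]]
  ]
}}

```text
time_s: 27.52
ee_pos: [374.4, 178.8, 329.7]
ee_rot: [179.9, 0.0, -101.7]
force: [0.2, 0.5, -0.2]
gripper_width: 45.9
```

```bash
python3 - <<'E'
from h import *
s=env.state();print(s['time_s'],s['ee_pos'],s['force'])
im=env.grab_frame("top");cv2.imwrite("pics/t12.png",im[:,:,::-1])
im=env.grab_frame("scene");cv2.imwrite("pics/s12.png",cv2.resize(im[180:350,240:500,::-1],None,fx=3,fy=3,interpolation=cv2.INTER_CUBIC))
E
```

```text
27.5167 [374.36310006 178.78892569 329.71227667] [ 0.19869394  0.48357983 -0.22294358]
```

View pics/t12.png

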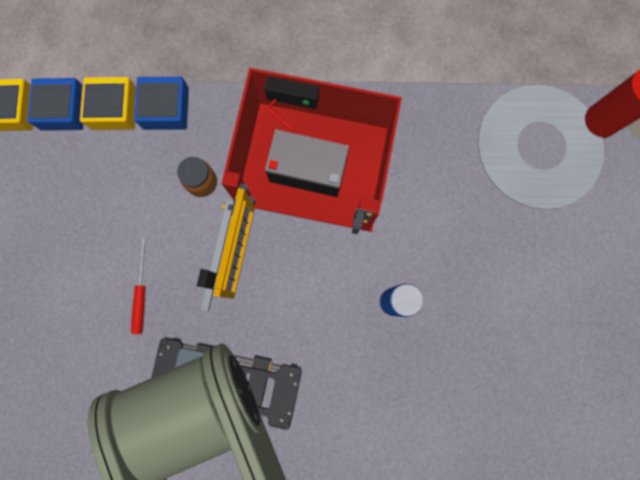

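View pics/s12.png

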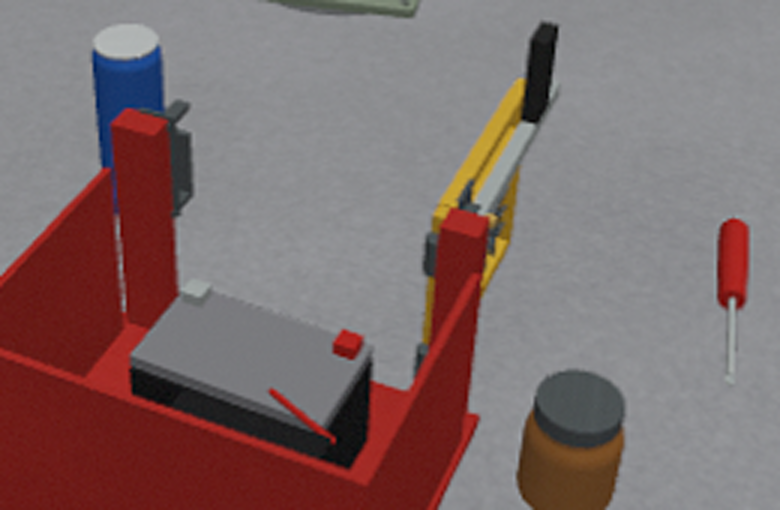

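```bash
python3 - <<'E'
from h import *
cs=env.camera_params("scene");H=np.array([682.4,200.3]);th=np.radians(-101.6)
for phi in(0,.03,.12):
    P=[]
    for l,u in((120,80),(150,80),(188,0)):
        a=l*np.cos(phi)-u*np.sin(phi);z=165+l*np.sin(phi)+u*np.cos(phi)
        P.append(((proj(0,bay((-17,-40-a,z),H,th),cs)-(240,180))*3).round())
    print(phi,P)
env.job_done()
E
```

```text
0 [array([535.,  38.]), array([547.,  19.]), array([549.,  83.])]
0.03 [array([535.,  35.]), array([547.,  15.]), array([550.,  77.])]
0.12 [array([533.,  28.]), array([545.,   5.]), array([552.,  60.])]
the job is handed in; nothing more can be done
```

The latch bar is out of its catch and the gate stands open at about 90° to the bay's front. The bar is lowered and let go. I handed the job in at about 27.6 s of the 61 s allowed, and no verdict is reported.

- **Lifting the bar:** I pinched the grip and raised the bar in small steps with the gate shut. It touched the catch's roof at about 0.137 rad, with at most 13.5 N on the tool in the readings. I then lowered it to about 0.118 rad, the middle of the gap.
- **Opening the gate:** I eased the bar out over the lip with no contact felt, then swung the gate slowly at about 80 mm/s. The readings stayed at about 4–5 N per axis.
- **Lowering and letting go:** I lowered the bar onto its rest, opened the fingers, and moved straight up and away.

**Last checks:**
- The tool yaw at release was -101.7°, against about -11.4° with the gate shut, so the gate is open about 90°.
- In the last picture the grip and bar end fit a level bar to within a few pixels of the enlarged picture.
- By eye, the battery, spray can, jar and screwdriver are where they started.
- The tool force reads about zero.

**What disagreed:** My first gate fit from the fixed cameras was off by 2–3 pixels, so I relied on the wrist camera instead. Just after touching the roof, forces of up to about 5 N built up from small offsets between the tool and the bar, and I corrected them before pulling.

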